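# Clear the empty core off a bent label spindle

## Robot

A 6-joint arm with a two-finger parallel gripper is mounted at the origin on the work surface. World frame = base frame: x ahead of the robot, y to its left, z up, the work surface at z = 0. Lengths are in m, angles in rad, forces in N, time in s.
With the tool pointing down it reaches from about 0.35 to 0.975 m from the base axis. Payload 4.9 kg.
Tool frame: the origin (TCP) lies at the very end of the fingers, on their centre line; the grasp point (between the pads) lies 19 mm behind it (ctrl.pinch_z is the distance from the TCP to the grasp point, in m); z points along the fingers, y is the line along which they close (so a half turn about z gives the same grasp; the last joint's range is limited). The gripper opens to 85 mm and grips with 20 to 120 N. Pads are 22 mm wide; open, the fingers measure 114 mm over their backs; the gripper's body (76 mm by 85 mm) begins 54 mm behind the grasp point. The pads swing forward as they close: fully open they stand 13 mm farther back than shut.
Start: joints at [-1.416, 0.053, 1.613, -0, 1.476, -0.119], TCP at [0.169, -0.602, 0.231] pointing down, gripper open.
Joint ranges: [-3.01, 3.01], [-1.01, 2.22], [0.06, 2.58], [-1.02, 4.17], [0.09, 2.62], [-3.14, 3.14]. Speed limits (rad/s): [2.57, 2.57, 3.14, 3.14, 3.14, 3.14].

## Interface

Orientations are given as a rotation vector (axis times angle).
In Python, from station import ctrl, optics gives the robot as it stands. The module is installed in compiled form; this text tells all that it offers.
- The arm moves only by the shell command python3 -m handwheel 'ROWS' [OPENING] [FORCE]. ROWS is JSON, one flat list of numbers, 6 for each row, row after row: the shift along the tool's x, y, z in m, then the turn, a rotation vector about the tool's x, y, z in degrees. A call has 1 to 20 rows; each row shifts and turns the commanded pose from where the row before left it, along the tool's axes as they then stand; what a row does not reach is not made up. A row lasts 1/10 s, in which the tool goes at most 50 mm and 8.59 degrees, less where a joint would pass 70% of its speed; a pose out of reach is approached as far as the arm can. A call is refused whole if a number of a shift passes 0.05 or a number of a turn 8.59, either way. A call with a gripper value outside its range is refused whole. OPENING is the closure, from 0 (fully open) to 1 (shut), set as the call begins (- or left out, the last holds). The fingers move at their own pace and stop on an object; FORCE is the grip in N (left out, the last holds). Time passes only in rows, so rows that do not move let the fingers close. It gives the time, the measured TCP pose, the force and the opening at its end, in the units of the state.
- ctrl.get_obs(): the state, without advancing time (a new reading comes with each control period).
- optics.get_image(name): name is "side" or "top"; returns (picture, depth): 420x560x3 uint8, red, green, blue; 420x560 float32, m along the optical axis (not along the pixel's ray), 0 where there is no reading.
- optics.get_calibration(name): a dict with "fovy" (degrees; the focal length in pixels is half the picture's height over the tangent of half this angle, whatever the lens; pixels are square), "cx", "cy" (the principal point, pixels), "rvec" (rotation vector, rad) and "tvec" (3), from world to camera coordinates, as OpenCV has them. Camera axes: x right, y down, z forward; pixel columns grow to the right and rows downward; lengths in m; the calibration is good to about 2 mm. A picture is of the moment at which its call begins. get_calibration takes no time and is no camera call.
- ctrl.finish_job(): hands the job in, once; it reports no verdict.
The state is a dict: "t": time; "q": joint angles; "dq": joint speeds; "effort": joint torques, N m; "tool_pos": TCP position; "tool_rot": TCP orientation; "contact_force": force on the tool from outside, world axes, zero at the start; "wrist_torque": the same for the moment, N m; "opening": finger opening in m.
Only numpy, scipy, OpenCV 4.12 (cv2) and the standard library are available. Lean on these libraries where they do the work, as an engineer would, in place of code of your own. Each camera call takes 0.05 s, during which the arm holds its last target. There are 200 camera calls.

## Task

Ease the empty orange core along the label stand's spindle and off its open end, then put it in the blue tray. The spindle is bent and sits on a soft rubber mount: let the core follow the rod by feel, without forcing the spindle sideways, up or down, and don't drop the core on the bench or disturb the jars, the label roll and the marker.

Things in the scene. Friction and masses are not known exactly. Their poses are not given: they have to be found in the camera images.
- stand: Grey label stand, fixed to the bench: foot 150 x 130 x 12 mm, mast 60 mm wide and 120 mm high. Origin at bench level, z up. A black head (50 mm wide, top 160 mm above the bench) on the mast carries a steel spindle (rod), 18 mm in diameter, that points roughly along the stand's -x to its open end. The head's exact seat is not measured.
- stand_top (a point): Point of the stand 140 mm above its origin. The rod's pivot in its rubber mount lies at this height, within 8 mm of it to either side (y). The rod's first half is level and points up to 0.12 rad to either side of -x. 70 mm out the rod is bent by about 0.16 rad in an unmeasured direction: left, right, up, down or between. The rounded tip is 180 mm from the pivot; nothing retains the core there.
- core_centre (a point): Centre of the empty orange core to remove: plastic tube 20 mm long, 38 mm outside, 23 mm bore, 20 to 42 g, hanging loose on the straight half of the rod (5 mm total play), 32 to 48 mm from the pivot, about 2.5 mm under the rod's axis. Its x axis is that of the bore, x pointing back to the head (-x to the open end); it may hang a few degrees askew of the rod.
- spindle_side (a joint): Sideways deflection (rad) of the spindle in its rubber mount, 0 at rest; spring 60 N m/rad about the pivot, so 0.014 rad takes 9 N at 90 mm out, under 5 N at the tip. Positive moves the tip to the stand's -y. It springs back when let go. More than 0.014 rad is forcing it.
- spindle_height (a joint): Up or down deflection (rad) of the same mount, about 0 at rest, positive raises the tip; same spring and the same limit of 0.014 rad.
- tray_blue: Blue open parts tray, fixed to the bench, 160 (x) x 180 (y) x 45 mm, walls and floor 4 mm; origin at the centre of its underside. The core goes here. A spare core of the same kind (38 mm across, 20 mm high) already stands on end inside, about 50 mm from the centre along +x and 60 mm along -y.
- tray_grey: Grey tray of the same size, holding two loose jar lids; not for the core. The two trays may change places.
- jar_red: Jar with red lid, 76 mm across, 120 mm tall, origin at its underside; leave alone.
- jar_blue: Jar with blue lid, same size; leave alone.
- jar_green: Jar with green lid, same size; leave alone.
- label_roll: Full white label roll lying flat, 90 mm across, 20 mm thick, origin at its underside; leave alone.
- marker: Black marker lying on the bench, 16 mm thick, about 130 mm long, origin at its underside; leave alone.
Things that resemble listed ones, but are neither listed nor needed, are in the scene too. Of the things that look like the stand, the larger one is meant.

How it is judged:
By the outcome, as a careful person would: the job done as asked, in the order asked, and still so for the second after the job is handed in, with the robot touching nothing.
It also fails if it takes over 64 s, if anything falls off the work surface, if the arm or the gripper's body presses on something with over 40 N, if the wrist force passes 120 N, or if a joint passes its speed limit or range.

## Working session

There is one attempt and no reset: what is moved stays moved. The work goes in short steps, Python scripts to look and compute and a shell command to move; the robot and the scene stay as the last step left them, time stands still between calls to the robot, and variables do not carry over. Pictures are saved under pics/ and viewed, on a budget of 10 in all, crops included, one or two more only if the job needs it, and the job is handed in when it is done.

```bash
mkdir -p pics
cat > h.py <<'E'
import numpy as np, cv2
from station import ctrl, optics
def cam(n):
    c=optics.get_calibration(n); R=cv2.Rodrigues(np.array(c["rvec"],float))[0]; t=np.array(c["tvec"],float).ravel()
    f=210/np.tan(np.radians(c["fovy"])/2); return R,t,f,c["cx"],c["cy"]
def cloud(n,d):
    R,t,f,cx,cy=cam(n); v,u=np.mgrid[0:d.shape[0],0:d.shape[1]]
    P=np.stack([(u-cx)/f*d,(v-cy)/f*d,d],-1); return (P-t)@R
def proj(n,p):
    R,t,f,cx,cy=cam(n); q=np.atleast_2d(p)@R.T+t; return np.c_[f*q[:,0]/q[:,2]+cx,f*q[:,1]/q[:,2]+cy]
def shot(n,name=None):
    im,d=optics.get_image(n)
    if name: cv2.imwrite(f"pics/{name}.png",im[:,:,::-1])
    return im,d
E
python3 - <<'E'
from h import *
for n in("top","side"):
    print(n,optics.get_calibration(n))
    im,d=shot(n,n+"1"); np.savez(f"{n}1.npz",im=im,d=d)
    R,t,*_=cam(n); print(-R.T@t)
print(ctrl.get_obs(), ctrl.pinch_z)
a=[cv2.imread(f"pics/{n}1.png") for n in("top","side")]
E
```

```text
top {'fovy': 55.89642900918145, 'cx': 274.40027573549224, 'cy': 207.5029894371293, 'rvec': array([ 2.19852781, -2.15097346,  0.13881307]), 'tvec': array([0.04038615, 0.53903458, 1.11920499])}
[0.41392164 0.07303019 1.16967713]
side {'fovy': 42.66248535872555, 'cx': 280.3187993087587, 'cy': 204.13939660471755, 'rvec': array([ 0.56694921, -2.57094808,  1.32584836]), 'tvec': array([0.50039224, 0.19158855, 1.12399333])}
[0.11990091 0.94088375 0.80673485]
{'t': 0.1, 'q': array([-1.41600715e+00,  5.32863115e-02,  1.61418234e+00, -1.88309310e-05,
        1.47598321e+00, -1.19011776e-01]), 'dq': array([-2.91294264e-05, -2.46908994e-03, -4.54567543e-03,  5.82735307e-04,
       -1.65046895e-04,  1.22961116e-03]), 'effort': array([ 6.15610952e-04, -3.94907355e+01, -3.71362817e+01, -1.20818640e-04,
        3.95176045e-03, -1.57546697e-05]), 'tool_pos': array([ 0.16889514, -0.60115454,  0.23017344]), 'tool_rot': array([-3.11035757e+00, -4.28492522e-01,  8.16311966e-05]), 'contact_force': array([-0.53912297,  0.13782753, -0.29294877]), 'wrist_torque': array([ 0.02235744,  0.02891838, -0.01266649]), 'opening': 0.08554087091428324} 0.0187
```

View pics/top1.png

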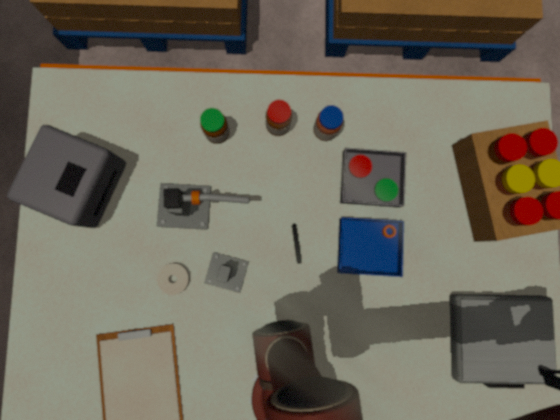

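View pics/side1.png

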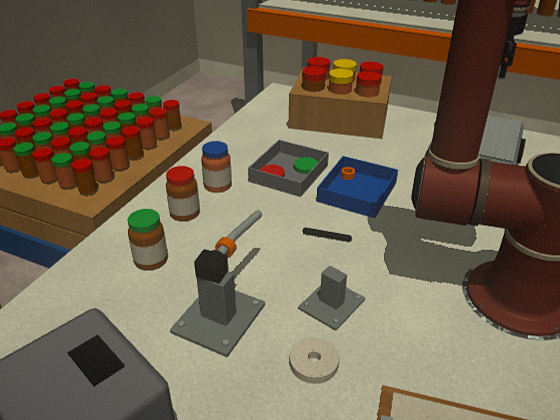

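The top view shows the stand at (183,205) with its rod running right to its tip at about (258,198). The orange core is at (196,198), the blue tray at (370,247) with its spare core at (390,231), and the smaller lookalike stand at (228,270). The side view shows the core at (226,246), the rod tip at (259,213), the blue tray at (357,186) and the spare at (348,173).

```bash
cat > m.py <<'E'
from h import *
D={n:np.load(n+"1.npz") for n in("top","side")}
np.set_printoptions(precision=4,suppress=True)
box={"top":(180,188,212,212),"side":(210,230,245,262)}
sp={"top":(380,222,400,240),"side":(338,163,360,182)}
def ray(n,uv):
    R,t,f,cx,cy=cam(n); return -R.T@t, R.T@np.array([(uv[0]-cx)/f,(uv[1]-cy)/f,1])
def tri(a,b):
    o1,d1=ray("top",a);o2,d2=ray("side",b)
    s=np.linalg.lstsq(np.c_[d1,-d2],o2-o1,rcond=None)[0]; p=o1+s[0]*d1;q=o2+s[1]*d2
    return (p+q)/2,np.linalg.norm(p-q)
C={n:cloud(n,D[n]["d"]) for n in D}
for nm,bx in(("core",box),("spare",sp)):
    cen={}
    for n in D:
        h=cv2.cvtColor(D[n]["im"],cv2.COLOR_RGB2HSV); m=(h[...,0]<20)&(h[...,1]>150)&(h[...,2]>70)
        x0,y0,x1,y1=bx[n]; k=np.zeros_like(m);k[y0:y1,x0:x1]=m[y0:y1,x0:x1]
        v,u=np.nonzero(k);cen[n]=((u.min()+u.max())/2,(v.min()+v.max())/2);P=C[n][k]; P=P[D[n]["d"][k]>0]
        print(nm,n,len(u),u.min(),u.max(),v.min(),v.max(),"med",np.median(P,0),P.min(0),P.max(0))
    print(nm,"tri",tri(cen["top"],cen["side"]))
for n in D:  # rod points by depth: thin, between heights
    P=C[n];d=D[n]["d"]
    m=(d>0)&(P[...,2]>.10)&(P[...,2]<.2)&(P[...,1]<.235)&(P[...,1]>.02)&(P[...,0]>.3)&(P[...,0]<.52)
    Q=P[m]; 
    for y in np.arange(.03,.24,.01):
        q=Q[abs(Q[:,1]-y)<.005]
        if len(q)>3: print(n,round(y,3),len(q),"x",q[:,0].min(),q[:,0].max(),np.median(q[:,0]),"z",np.percentile(q[:,2],[10,50,95]))
# stand foot and mast, blue tray
for n in D:
    P=C[n];h=cv2.cvtColor(D[n]["im"],cv2.COLOR_RGB2HSV);d=D[n]["d"]
    b=(h[...,0]>100)&(h[...,0]<130)&(h[...,1]>120)&(d>0)&(P[...,0]<.5)&(P[...,0]>.2)&(P[...,1]<0)&(P[...,1]>-.4)&(P[...,2]>.039)&(P[...,2]<.06)
    q=P[b];print(n,"tray rim",len(q),cv2.minAreaRect(q[:,:2].astype(np.float32)),q[:,2].mean())
    f=(d>0)&(P[...,2]>.008)&(P[...,2]<.018)&(abs(P[...,0]-.41)<.1)&(abs(P[...,1]-.28)<.1)
    q=P[f];print(n,"foot",len(q),cv2.minAreaRect(q[:,:2].astype(np.float32)))
    f=(d>0)&(P[...,2]>.15)&(P[...,2]<.17)&(abs(P[...,0]-.41)<.1)&(abs(P[...,1]-.28)<.1)
    q=P[f]; print(n,"head",len(q),q.mean(0),cv2.minAreaRect(q[:,:2].astype(np.float32)))
E
python3 m.py
```

```text
core top 114 191 199 190 204 med [0.5466 0.2595 0.1543] [0.5299 0.2493 0.011 ] [0.5862 0.2984 0.1621]
core side 213 215 235 237 256 med [0.5396 0.2673 0.1502] [ 0.5183  0.0888 -0.0032] [0.6623 0.3047 0.1593]
core tri (array([0.5484, 0.2623, 0.1391]), np.float64(0.0009716458689482588))
spare top 50 383 394 226 236 med [ 0.4741 -0.2771  0.0243] [ 0.4627 -0.2974  0.0161] [ 0.4921 -0.2652  0.0298]
spare side 141 341 354 167 178 med [ 0.4765 -0.2735  0.0195] [ 0.4572 -0.3138  0.0072] [ 0.5009 -0.2598  0.0291]
spare tri (array([ 0.4778, -0.2842,  0.0151]), np.float64(0.00024979573269238005))
top tray rim 129 ((0.42480069398880005, -0.2249484658241272), (0.17784850299358368, 0.14241540431976318), 87.73983764648438) 0.04423728320821349
top foot 999 ((0.4102751612663269, 0.2791920006275177), (0.1991044133901596, 0.19755183160305023), 0.604796290397644)
top head 0 [nan nan nan] ((0.0, 0.0), (0.0, 0.0), 0.0)
side tray rim 355 ((0.42482978105545044, -0.22433987259864807), (0.1896212249994278, 0.1535976529121399), 88.57013702392578) 0.04299542949912119
side foot 1775 ((0.41009366512298584, 0.2798929512500763), (0.19971702992916107, 0.19940721988677979), 89.83348083496094)
side head 0 [nan nan nan] ((0.0, 0.0), (0.0, 0.0), 0.0)m.py:36: RuntimeWarning: Mean of empty slice.
  q=P[f]; print(n,"head",len(q),q.mean(0),cv2.minAreaRect(q[:,:2].astype(np.float32)))
  ret = um.true_divide(
```

```bash
cat > m2.py <<'E'
exec(open("m.py").read().split("for nm,bx")[0])
for n in D:
    P=C[n];d=D[n]["d"]
    m=(d>0)&(P[...,2]>.09)&(P[...,2]<.2)&(P[...,1]<.25)&(P[...,1]>.02)&(P[...,0]>.48)&(P[...,0]<.62)
    Q=P[m]
    for y in np.arange(.06,.25,.015):
        q=Q[abs(Q[:,1]-y)<.0075]
        if len(q)>3: print(n,round(y,3),len(q),"x",q[:,0].min(),q[:,0].max(),np.median(q[:,0]),"z",np.percentile(q[:,2],[10,50,95]))
    for lo,hi,nm in((.008,.018,"foot"),(.15,.175,"head")):
        f=(d>0)&(P[...,2]>lo)&(P[...,2]<hi)&(abs(P[...,0]-.535)<.09)&(abs(P[...,1]-.29)<.09)
        k=f.astype(np.uint8); c=cv2.connectedComponentsWithStats(k)[1:3]; j=1+c[1][1:,4].argmax()
        q=P[c[0]==j]; print(n,nm,len(q),q.mean(0),cv2.minAreaRect(q[:,:2].astype(np.float32)))
a=cv2.resize(D["top"]["im"][170:240,150:270,::-1],None,fx=6.5,fy=6.5,interpolation=2)
cv2.imwrite("pics/c1.png",a)
b=cv2.resize(D["side"]["im"][200:290,190:290,::-1],None,fx=6.5,fy=6.5,interpolation=2)
cv2.imwrite("pics/c2.png",b)
E
python3 m2.py
```

```text
top 0.12 18 x 0.5368642905731003 0.5527857434769862 0.5445813160581223 z [0.1328 0.1356 0.1382]
top 0.135 39 x 0.5369293125633829 0.5553809370427613 0.5461755821173517 z [0.1343 0.1389 0.141 ]
top 0.15 36 x 0.5386444127341512 0.5546045807087393 0.5458935134220642 z [0.1357 0.1404 0.1438]
top 0.165 39 x 0.5381735811150464 0.5566203765914924 0.5461791006364214 z [0.1366 0.1408 0.1444]
top 0.18 41 x 0.5398370970483976 0.5562347704937343 0.547652504215835 z [0.1391 0.1425 0.1471]
top 0.195 40 x 0.5398202434025521 0.5580617505142169 0.5471227745505742 z [0.1408 0.1446 0.1474]
top 0.21 43 x 0.5414642259864972 0.5583253045168606 0.548907366690686 z [0.1421 0.1459 0.1506]
top 0.225 37 x 0.541429940812749 0.5571059165338734 0.5485359923200251 z [0.1437 0.1482 0.1519]
top 0.24 38 x 0.5407473790786583 0.5565586839615813 0.547901517824954 z [0.1417 0.1475 0.1505]
top foot 873 [0.5056 0.3024 0.0131] ((0.5166845321655273, 0.3120666742324829), (0.13593590259552002, 0.08551210910081863), 88.24514770507812)
top head 341 [0.5436 0.3167 0.1604] ((0.5439266562461853, 0.314767986536026), (0.0497402474284
[... 412 characters left out ...]
z [0.1344 0.141  0.144 ]
side 0.195 46 x 0.5367559289356251 0.5536517712916957 0.5419925110409066 z [0.136  0.1429 0.1466]
side 0.21 50 x 0.5377396568484348 0.5531837157070739 0.5421833874147706 z [0.136  0.1444 0.1475]
side 0.225 50 x 0.5369982215270322 0.5542741165237536 0.5443962631840884 z [0.1409 0.1464 0.1484]
side 0.24 40 x 0.5380213942605309 0.5559515211868652 0.5446474063995029 z [0.1413 0.1473 0.1495]
side foot 2096 [0.524  0.3296 0.0119] ((0.5374519228935242, 0.31356844305992126), (0.13443216681480408, 0.1330627053976059), 89.06262969970703)
side head 529 [0.5396 0.3259 0.1584] ((0.5414087176322937, 0.3196168839931488), (0.05096309259533882, 0.04963449388742447), 3.63489031791687)
```

View pics/c1.png

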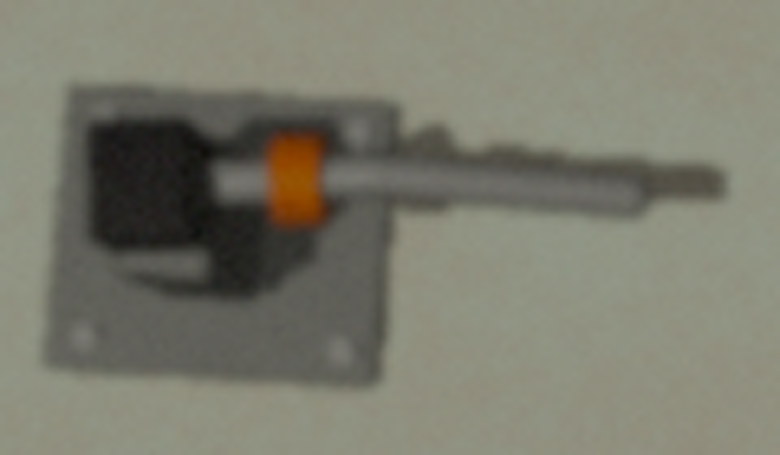

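View pics/c2.png

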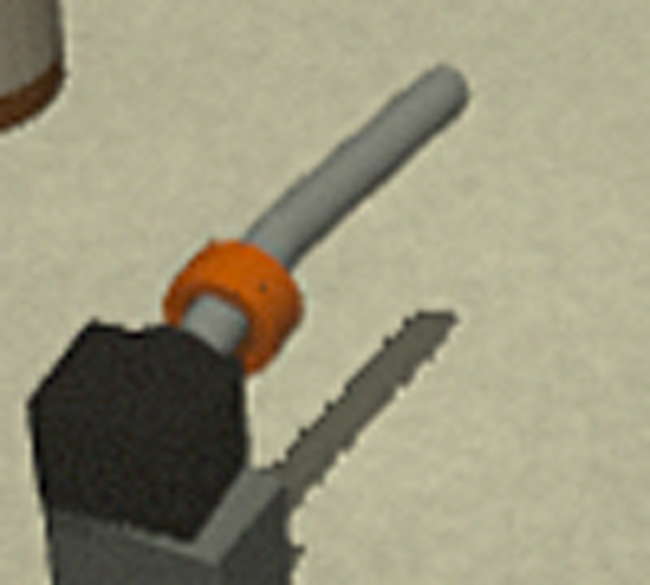

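Crop c1 (top) shows the core at (297,180), the rod bending slightly towards −x and the tip at (640,192). Crop c2 (side) shows the rod drooping beyond the core, with its tip at (450,85). In the world frame:
- **Core:** (0.548, 0.262, 0.139), which matches the expected height of about 0.1375.
- **Rod:** runs along −y, and past y≈0.225 it slopes about 0.128 down and 0.05 towards −x.
- **Blue tray:** centre (0.425, −0.2245), with the spare at (0.478, −0.284).

Next I move to above the core.

```bash
python3 -m handwheel '[0.03,-0.0365,0,0,0,0,0.03,-0.0365,0,0,0,0,0.03,-0.0365,0,0,0,0,0.03,-0.0365,0,0,0,0,0.03,-0.0365,0,0,0,0,0.03,-0.0365,0,0,0,0,0.03,-0.0365,0,0,0,0,0.03,-0.0365,0,0,0,0,0.03,-0.0365,0,0,0,0,0.03,-0.0365,0,0,0,0,0.03,-0.0365,0,0,0,0,0.03,-0.0365,0,0,0,0,0.03,-0.0365,0,0,0,0,0.03,-0.0365,0,0,0,0,0.03,-0.0365,0,0,0,0,0.03,-0.0365,0,0,0,0,0.03,-0.0365,0,0,0,0,0.03,-0.0365,0,0,0,0,0.03,-0.0365,0,0,0,0,0.028,-0.0355,0,0,0,0]'
python3 -m handwheel '[0,0,0,0,0,-8.4,0,0,0,0,0,-8.4,0,0,0,0,0,-8.4,0,0,0,0,0,-8.4,0,0,0,0,0,-8.4,0,0,0,0,0,-8.4,0,0,0,0,0,-8.4,0,0,0,0,0,-8.4,0,0,0,0,0,-7,0,0,0,0,0,0,0,0,0,0,0,0]' 0.3
cat > s.py <<'E'
from h import *
np.set_printoptions(precision=4,suppress=True)
o=ctrl.get_obs(); R=cv2.Rodrigues(o["tool_rot"])[0]
print(o["t"],"pos",o["tool_pos"],"F",o["contact_force"],"M",o["wrist_torque"],"open",o["opening"]);print("tx",R[:,0],"ty",R[:,1],"tz",R[:,2],"q6",o["q"][5])
E
python3 s.py
```

```text
t: 2.1
tool_pos: [0.5478, 0.2639, 0.2306]
tool_rot: [3.112, 0.43, -0.001]
contact_force: [0.3, -0.7, 0.0]
opening: 0.0854
t: 3.2
tool_pos: [0.5474, 0.2617, 0.2308]
tool_rot: [-2.226, -2.216, 0.001]
contact_force: [-0.5, 0.1, -0.8]
opening: 0.0598
3.2 pos [0.5474 0.2617 0.2308] F [-0.5053  0.1304 -0.782 ] M [-0.0201  0.038   0.0045] open 0.05976585991833101
tx [ 0.0046  1.     -0.0003] ty [ 1.     -0.0046 -0.0007] tz [-0.0007 -0.0003 -1.    ] q6 0.32799860390676927
```

```bash
python3 -m handwheel '[0,0.001,0.02,0,0,0,0,0,0.02,0,0,0,0,0,0.02,0,0,0,0,0,0.02,0,0,0,0,0,0.015,0,0,0,0,0,0.01,0,0,0,0,0,0.0053,0,0,0,0,0,0,0,0,0,0,0,0,0,0,0]'
python3 - <<'E'
from h import *
im,d=shot("side"); a=cv2.resize(im[190:290,180:300,::-1],None,fx=6,fy=6,interpolation=2)
im,d=shot("top"); b=cv2.resize(im[160:240,150:270,::-1],None,fx=6,fy=6,interpolation=2)
cv2.imwrite("pics/g1.png",cv2.resize(np.vstack([a,b]),None,fx=.55,fy=.55))
E
python3 s.py
```

```text
t: 4.1
tool_pos: [0.5492, 0.2621, 0.1219]
tool_rot: [2.223, 2.219, 0.002]
contact_force: [-0.5, -0.8, -0.2]
opening: 0.0596
4.2 pos [0.5493 0.2621 0.1222] F [ 0.7406  0.0571 -0.0918] M [-0.021  -0.0019  0.0004] open 0.06003955711447738
tx [0.0021 1.     0.0007] ty [ 1.     -0.0021  0.0019] tz [ 0.0019  0.0007 -1.    ] q6 0.3250076286359111
```

View pics/g1.png

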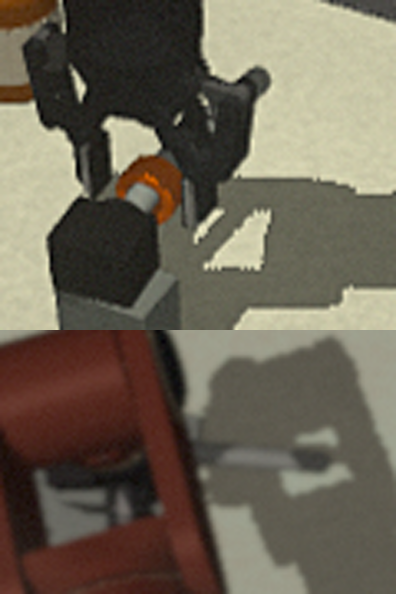

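The fingers straddle the core at (150,185) in the picture, and the head is clear. Now I close gently and watch the force.

```bash
python3 -m handwheel '[0,0,0,0,0,0,0,0,0,0,0,0,0,0,0,0,0,0]' 0.52 20; python3 -m handwheel '[0,0,0,0,0,0,0,0,0,0,0,0,0,0,0,0,0,0]' 0.62 20; python3 s.py;  python3 -m handwheel '[0,0,0,0,0,0,0,0,0,0,0,0]'; python3 s.py
```

```text
t: 4.5
tool_pos: [0.5487, 0.2619, 0.1213]
tool_rot: [2.223, 2.219, 0.001]
contact_force: [0.3, 0.1, 0.4]
opening: 0.0412
t: 4.8
tool_pos: [0.5485, 0.2619, 0.1212]
tool_rot: [-2.223, -2.219, 0.0]
contact_force: [-2.4, -0.4, 3.0]
opening: 0.0365
4.8 pos [0.5485 0.2619 0.1212] F [-2.3548 -0.4212  2.966 ] M [-0.0024  0.3379 -0.0096] open 0.0364763445068108
tx [0.0019 1.     0.0001] ty [ 1.     -0.0019 -0.0004] tz [-0.0004  0.0001 -1.    ] q6 0.3248936896731394
t: 5.0
tool_pos: [0.5485, 0.2619, 0.1212]
tool_rot: [-2.223, -2.219, 0.0]
contact_force: [-2.5, -0.2, 2.9]
opening: 0.0365
5.0 pos [0.5485 0.2619 0.1212] F [-2.4736 -0.1672  2.9094] M [-0.0178  0.3857  0.0564] open 0.03647829311270522
tx [0.0019 1.     0.0001] ty [ 1.     -0.0019 -0.0002] tz [-0.0002  0.0001 -1.    ] q6 0.32488854087749447
```

```bash
python3 -m handwheel '[0,-0.0007,-0.0008,0,0,0,0,0,0,0,0,0]'; python3 s.py;  python3 -m handwheel '[0,-0.0007,-0.0008,0,0,0,0,0,0,0,0,0]'; python3 s.py
```

```text
t: 5.2
tool_pos: [0.5481, 0.2618, 0.1215]
tool_rot: [2.223, 2.219, 0.001]
contact_force: [0.3, -1.3, 0.0]
opening: 0.0367
5.2 pos [0.5481 0.2618 0.1215] F [ 0.2526 -1.2585  0.0173] M [-0.0347 -0.0192 -0.0037] open 0.03674569620964401
tx [ 0.002   1.     -0.0001] ty [ 1.     -0.002   0.0006] tz [ 0.0006 -0.0001 -1.    ] q6 0.32530793571792216
t: 5.4
tool_pos: [0.5472, 0.2618, 0.1224]
tool_rot: [2.224, 2.219, -0.0]
contact_force: [0.4, 0.8, -0.1]
opening: 0.0363
5.4 pos [0.5472 0.2618 0.1224] F [ 0.3736  0.8298 -0.104 ] M [-0.0131  0.0427 -0.0014] open 0.03629000728930401
tx [ 0.002   1.     -0.0001] ty [ 1.     -0.002   0.0001] tz [ 0.0001 -0.0001 -1.    ] q6 0.32565659023737475
```

```bash
python3 -m handwheel '[0,-0.0007,-0.001,0,0,0,0,0,0,0,0,0]'; python3 -m handwheel '[-0.005,0.0002,0,0,0,0,-0.005,0.0002,0,0,0,0,0,0,0,0,0,0]'; python3 s.py;  python3 -m handwheel '[-0.005,0.0002,0,0,0,0,0,0,0,0,0,0]'; python3 s.py
```

```text
t: 5.6
tool_pos: [0.5466, 0.2618, 0.1237]
tool_rot: [2.224, 2.219, 0.0]
contact_force: [-0.5, -1.1, -1.1]
opening: 0.0363
t: 5.9
tool_pos: [0.5469, 0.2511, 0.1236]
tool_rot: [2.224, 2.218, -0.0]
contact_force: [0.8, -0.1, -0.5]
opening: 0.0363
5.9 pos [0.5469 0.2511 0.1236] F [ 0.8092 -0.0507 -0.5342] M [0.015  0.0365 0.0025] open 0.03627830315774016
tx [ 0.0027  1.     -0.0003] ty [ 1.     -0.0027 -0.    ] tz [-0.     -0.0003 -1.    ] q6 0.30969236693043084
t: 6.1
tool_pos: [0.5471, 0.2463, 0.1236]
tool_rot: [2.224, 2.219, -0.0]
contact_force: [-0.6, -0.4, 0.3]
opening: 0.0366
6.1 pos [0.5471 0.2463 0.1236] F [-0.6448 -0.4462  0.3375] M [-0.0031 -0.0314 -0.0021] open 0.03659797443455369
tx [ 0.0026  1.     -0.0002] ty [ 1.     -0.0026 -0.0001] tz [-0.0001 -0.0002 -1.    ] q6 0.3016350550870847
```

```bash
python3 -m handwheel '[0,0,-0.0015,0,0,0,0,0,0,0,0,0]'; python3 -m handwheel '[0,0,0.003,0,0,0,0,0,0,0,0,0]';python3 -m handwheel '[0,0.0015,-0.0015,0,0,0,0,0,0,0,0,0]';python3 -m handwheel '[0,-0.003,0,0,0,0,0,0,0,0,0,0]'
```

```text
t: 6.3
tool_pos: [0.5472, 0.2469, 0.1254]
tool_rot: [2.224, 2.219, 0.001]
contact_force: [-0.6, -0.2, -0.9]
opening: 0.0361
t: 6.5
tool_pos: [0.5468, 0.2468, 0.1216]
tool_rot: [-2.223, -2.219, 0.001]
contact_force: [0.4, 0.5, 0.5]
opening: 0.0365
t: 6.7
tool_pos: [0.5489, 0.2469, 0.1239]
tool_rot: [2.223, 2.219, 0.001]
contact_force: [-0.6, -0.4, 0.1]
opening: 0.0364
t: 6.9
tool_pos: [0.5456, 0.2469, 0.1238]
tool_rot: [2.223, 2.219, 0.001]
contact_force: [0.7, 0.8, -0.5]
opening: 0.0363
```

Probes of ±1.5 mm in every direction found no contact, so the core is centred on the rod. I re-centre it and go on to the bend.

```bash
cat > s.py <<'E'
from h import *
np.set_printoptions(precision=4,suppress=True)
o=ctrl.get_obs(); R=cv2.Rodrigues(o["tool_rot"])[0]; g=o["tool_pos"]-ctrl.pinch_z*R[:,2]
d=.2225-g[1]; w=np.array([.5477-.055*d if d>0 else .5477+.03*d, g[1], .1424-.128*max(d,0)])
print("%.2f"%o["t"],"grasp",g,"rod?",w,"err tool xyz",(w-g)@R,"F",o["contact_force"],"Ftool",o["contact_force"]@R,"M",o["wrist_torque"]);print(" tx",R[:,0],"tz",R[:,2])
E
python3 -m handwheel '[-0.005,0.0015,0,0,0,0,-0.0055,0.0002,0,0,0,0,0,0,0,0,0,0]'; python3 s.py; python3 -m handwheel '[-0.005,0.0002,0,0,2,1,0,0,0,0,0,0]' ; python3 s.py; python3 -m handwheel '[-0.005,0,0,0,2,1,0,0,0,0,0,0]' ; python3 s.py
```

```text
t: 7.2
tool_pos: [0.5472, 0.2355, 0.1234]
tool_rot: [-2.225, -2.218, 0.001]
contact_force: [-0.4, 0.1, -0.1]
opening: 0.0361
7.20 grasp [0.5472 0.2355 0.1421] rod? [0.5473 0.2355 0.1424] err tool xyz [ 0.      0.0001 -0.0003] F [-0.3776  0.069  -0.1408] Ftool [ 0.068  -0.3778  0.141 ] M [-0.0082  0.0536 -0.0059]
 tx [ 0.0028  1.     -0.0003] tz [-0.0004 -0.0003 -1.    ]
t: 7.4
tool_pos: [0.5474, 0.2304, 0.1235]
tool_rot: [-2.227, -2.181, -0.038]
contact_force: [0.3, -0.4, -0.1]
opening: 0.0366
7.40 grasp [0.5474 0.2298 0.1422] rod? [0.5475 0.2298 0.1424] err tool xyz [ 0.      0.0001 -0.0002] F [ 0.2933 -0.3616 -0.0583] Ftool [-0.3572  0.3008  0.0457] M [-0.0459 -0.0046 -0.0153]
 tx [0.0209 0.9992 0.0347] tz [ 0.0001  0.0347 -0.9994]
t: 7.6
tool_pos: [0.5473, 0.2256, 0.1233]
tool_rot: [-2.227, -2.144, -0.075]
contact_force: [-0.9, 0.6, 0.6]
opening: 0.0364
7.60 grasp [0.5472 0.2243 0.1419] rod? [0.5476 0.2243 0.1424] err tool xyz [ 0.      0.0004 -0.0005] F [-0.9049  0.6022  0.6133] Ftool [ 0.6084 -0.928  -0.5712] M [ 0.0267  0.028  -0.0307]
 tx [0.0379 0.9969 0.0691] tz [ 0.001   0.0691 -0.9976]
```

```bash
python3 -m handwheel '[-0.005,0,0,0,1.7,0.6,0,0,0,0,0,0]'; python3 s.py; python3 -m handwheel '[-0.005,0,0,0,1.6,0.5,0,0,0,0,0,0]' ; python3 s.py; python3 -m handwheel '[-0.005,0,0,0,0,0,0,0,0,0,0,0]' ; python3 s.py
```

```text
t: 7.8
tool_pos: [0.5471, 0.2209, 0.1229]
tool_rot: [-2.222, -2.118, -0.107]
contact_force: [0.4, -0.4, -0.1]
opening: 0.0362
7.80 grasp [0.547  0.2191 0.1415] rod? [0.5475 0.2191 0.142 ] err tool xyz [ 0.0001  0.0005 -0.0004] F [ 0.3771 -0.3928 -0.0947] Ftool [-0.3817  0.3957  0.0564] M [-0.0372  0.0047 -0.014 ]
 tx [0.0478 0.994  0.0984] tz [ 0.0023  0.0984 -0.9951]
t: 8.0
tool_pos: [0.5468, 0.2158, 0.1223]
tool_rot: [-2.216, -2.094, -0.137]
contact_force: [0.3, 0.1, -0.3]
opening: 0.0364
8.00 grasp [0.5467 0.2135 0.1409] rod? [0.5472 0.2135 0.1412] err tool xyz [ 0.0001  0.0005 -0.0004] F [ 0.3047  0.1247 -0.2692] Ftool [0.1065 0.2981 0.2839] M [-0.0661  0.0269  0.0725]
 tx [0.0565 0.9903 0.1269] tz [ 0.0036  0.1269 -0.9919]
t: 8.2
tool_pos: [0.5466, 0.2111, 0.1218]
tool_rot: [-2.216, -2.094, -0.137]
contact_force: [0.2, -0.0, -0.9]
opening: 0.0365
8.20 grasp [0.5465 0.2087 0.1404] rod? [0.5469 0.2087 0.1406] err tool xyz [ 0.0001  0.0004 -0.0003] F [ 0.1551 -0.0129 -0.888 ] Ftool [-0.1165  0.1585  0.8798] M [-0.0801  0.0327  0.0404]
 tx [0.0561 0.9904 0.1266] tz [ 0.0039  0.1266 -0.9919]
```

```bash
python3 -m handwheel '[-0.005,0.0002,0,0,0,0,-0.005,0.0002,0,0,0,0,0,0,0,0,0,0]'; python3 s.py; python3 -m handwheel '[0,0,-0.0015,0,0,0,0,0,0,0,0,0]'; python3 s.py;  python3 -m handwheel '[0,0,0.003,0,0,0,0,0,0,0,0,0]';python3 s.py; python3 -m handwheel '[0,0.0015,-0.0015,0,0,0,0,0,0,0,0,0]';python3 s.py; python3 -m handwheel '[0,-0.003,0,0,0,0,0,0,0,0,0,0]';python3 s.py
```

```text
t: 8.5
tool_pos: [0.5464, 0.2009, 0.1205]
tool_rot: [-2.216, -2.094, -0.137]
contact_force: [0.2, 0.2, -0.9]
opening: 0.0364
8.50 grasp [0.5463 0.1985 0.139 ] rod? [0.5464 0.1985 0.1393] err tool xyz [ 0.      0.     -0.0003] F [ 0.2258  0.1563 -0.8528] Ftool [0.0594 0.2195 0.8666] M [-0.0182  0.0473  0.0583]
 tx [0.0565 0.9903 0.1267] tz [ 0.0038  0.1267 -0.9919]
t: 8.7
tool_pos: [0.5467, 0.2014, 0.1225]
tool_rot: [-2.216, -2.095, -0.139]
contact_force: [0.1, -0.2, -0.9]
opening: 0.0367
8.70 grasp [0.5466 0.199  0.141 ] rod? [0.5464 0.199  0.1394] err tool xyz [-0.0002 -0.0002  0.0016] F [ 0.0975 -0.2157 -0.8618] Ftool [-0.3178  0.1117  0.8278] M [-0.0608 -0.0472 -0.0235]
 tx [0.0558 0.9903 0.1272] tz [ 0.0045  0.1271 -0.9919]
t: 8.9
tool_pos: [0.5462, 0.2018, 0.1187]
tool_rot: [-2.215, -2.094, -0.137]
contact_force: [0.3, 0.1, -0.8]
opening: 0.0364
8.90 grasp [0.5461 0.1994 0.1372] rod? [0.5464 0.1994 0.1394] err tool xyz [ 0.0003  0.0003 -0.0022] F [ 0.2708  0.0577 -0.8384] Ftool [-0.0342  0.2704  0.8398] M [-0.0713 -0.0108  0.0042]
 tx [0.0557 0.9904 0.1269] tz [ 0.0032  0.1269 -0.9919]
t: 9.1
tool_pos: [0.5483, 0.2015, 0.1209]
tool_rot: [-2.216, -2.095, -0.139]
contact_force: [0.3, 0.1, -0.7]
opening: 0.0365
9.10 grasp [0.5482 0.1991 0.1395] rod? [0.5464 0.1991 0.1394] err tool xyz [-0.0001 -0.0018  0.0001] F [ 0.2568  0.097  -0.7158] Ftool [0.0194 0.2528 0.7235] M [-0.0598  0.0535  0.0322]
 tx [0.0557 0.9903 0.1271] tz [ 0.0045  0.127  -0.9919]
t: 9.3
tool_pos: [0.5451, 0.2015, 0.1209]
tool_rot: [-2.216, -2.095, -0.139]
contact_force: [1.7, -0.4, -1.2]
opening: 0.0364
9.30 grasp [0.545  0.1992 0.1394] rod? [0.5464 0.1992 0.1394] err tool xyz [0.0001 0.0014 0.    ] F [ 1.7272 -0.434  -1.2139] Ftool [-0.4876  1.7514  1.1575] M [-0.1007 -0.2    -0.0253]
 tx [0.0558 0.9903 0.127 ] tz [ 0.005   0.1269 -0.9919]
```

```bash
sed -i 's/.5477-.055\*d/.5485-.053*d/' s.py; python3 -m handwheel '[0,0.0025,0,0,0,0,-0.005,0,0,0,0,0,-0.005,0,0,0,0,0,0,0,0,0,0,0]'; python3 s.py; python3 -m handwheel '[-0.005,0,0,0,0,0,-0.005,0,0,0,0,0,0,0,0,0,0,0]';python3 s.py; python3 -m handwheel '[0,0.0012,0,0,0,0,0,0,0,0,0,0]';python3 s.py; python3 -m handwheel '[0,-0.0024,0,0,0,0,0,0,0,0,0,0]';python3 s.py
```

```text
t: 9.7
tool_pos: [0.5467, 0.1908, 0.119]
tool_rot: [-2.216, -2.093, -0.137]
contact_force: [-0.3, -0.1, -0.3]
opening: 0.0365
9.70 grasp [0.5467 0.1885 0.1376] rod? [0.5467 0.1885 0.138 ] err tool xyz [ 0.0001  0.     -0.0004] F [-0.3496 -0.065  -0.2806] Ftool [-0.1198 -0.3443  0.2689] M [-0.0765 -0.04    0.0261]
 tx [0.0568 0.9903 0.1267] tz [ 0.0034  0.1267 -0.9919]
t: 10.0
tool_pos: [0.5462, 0.181, 0.1179]
tool_rot: [-2.216, -2.094, -0.137]
contact_force: [0.3, 0.1, 0.0]
opening: 0.0366
10.00 grasp [0.5462 0.1786 0.1365] rod? [0.5462 0.1786 0.1368] err tool xyz [ 0.      0.     -0.0003] F [0.332  0.1427 0.0064] Ftool [0.1609 0.3234 0.013 ] M [-0.0346  0.0071 -0.0311]
 tx [0.0566 0.9903 0.1268] tz [ 0.0037  0.1268 -0.9919]
t: 10.2
tool_pos: [0.5477, 0.1816, 0.1182]
tool_rot: [-2.216, -2.094, -0.138]
contact_force: [-1.4, -0.0, 0.4]
opening: 0.0362
10.20 grasp [0.5477 0.1792 0.1368] rod? [0.5462 0.1792 0.1369] err tool xyz [-0.0001 -0.0014 -0.0001] F [-1.3854 -0.0097  0.3546] Ftool [-0.042  -1.3837 -0.3588] M [-0.0639  0.0233 -0.0272]
 tx [0.0559 0.9903 0.1271] tz [ 0.0042  0.1271 -0.9919]
t: 10.4
tool_pos: [0.5449, 0.1819, 0.1181]
tool_rot: [-2.215, -2.095, -0.138]
contact_force: [0.2, -0.3, -0.5]
opening: 0.0367
10.40 grasp [0.5448 0.1795 0.1366] rod? [0.5462 0.1795 0.1369] err tool xyz [ 0.0001  0.0014 -0.0002] F [ 0.2259 -0.2805 -0.5032] Ftool [-0.3291  0.2428  0.4643] M [-0.0745 -0.      0.0224]
 tx [0.0557 0.9903 0.127 ] tz [ 0.0037  0.127  -0.9919]
```

```bash
python3 -m handwheel '[-0.005,0.001,0,0,0,0,-0.005,0,0,0,0,0,0,0,0,0,0,0]'; python3 s.py; python3 -m handwheel '[0,0,0.0012,0,0,0,0,0,0,0,0,0]';python3 s.py; python3 -m handwheel '[0,0,-0.0024,0,0,0,0,0,0,0,0,0]';python3 s.py; python3 -m handwheel '[-0.005,0,0.0012,0,0,0,-0.005,0,0,0,0,0,0,0,0,0,0,0]';python3 s.py
```

```text
t: 10.7
tool_pos: [0.5456, 0.1711, 0.1167]
tool_rot: [-2.216, -2.094, -0.137]
contact_force: [-0.2, -0.2, 0.5]
opening: 0.0367
10.70 grasp [0.5455 0.1687 0.1352] rod? [0.5456 0.1687 0.1355] err tool xyz [ 0.      0.0002 -0.0003] F [-0.2315 -0.2373  0.4608] Ftool [-0.1897 -0.2192 -0.488 ] M [-0.0368  0.017  -0.0204]
 tx [0.0566 0.9903 0.1268] tz [ 0.0038  0.1267 -0.9919]
t: 10.9
tool_pos: [0.5455, 0.1718, 0.1155]
tool_rot: [-2.215, -2.094, -0.138]
contact_force: [0.5, -0.1, -0.9]
opening: 0.0366
10.90 grasp [0.5454 0.1695 0.134 ] rod? [0.5457 0.1695 0.1356] err tool xyz [ 0.0002  0.0003 -0.0016] F [ 0.5258 -0.1303 -0.9397] Ftool [-0.2189  0.5355  0.9175] M [-0.1125  0.0033 -0.014 ]
 tx [0.0561 0.9903 0.127 ] tz [ 0.0037  0.127  -0.9919]
t: 11.1
tool_pos: [0.5459, 0.1717, 0.1185]
tool_rot: [-2.216, -2.095, -0.139]
contact_force: [-0.0, 0.2, -0.2]
opening: 0.0365
11.10 grasp [0.5458 0.1693 0.1371] rod? [0.5457 0.1693 0.1356] err tool xyz [-0.0002 -0.0001  0.0015] F [-0.0135  0.162  -0.17  ] Ftool [ 0.1381 -0.0221  0.1891] M [-0.0969 -0.017  -0.0058]
 tx [0.0557 0.9903 0.1272] tz [ 0.0048  0.1271 -0.9919]
t: 11.4
tool_pos: [0.5448, 0.1612, 0.1152]
tool_rot: [-2.216, -2.094, -0.137]
contact_force: [0.0, 0.4, -0.4]
opening: 0.0368
11.40 grasp [0.5448 0.1588 0.1338] rod? [0.5451 0.1588 0.1342] err tool xyz [ 0.0001  0.0003 -0.0005] F [ 0.0221  0.3798 -0.3939] Ftool [0.3275 0.002  0.4389] M [-0.0153 -0.0687  0.0391]
 tx [0.0566 0.9903 0.1267] tz [ 0.0035  0.1267 -0.9919]
```

```bash
python3 -m handwheel '[-0.005,0.0002,-0.0002,0,0,0,-0.005,0,0,0,0,0,0,0,0,0,0,0]'; python3 s.py; python3 -m handwheel '[-0.005,0,0,0,0,0,-0.005,0,0,0,0,0,0,0,0,0,0,0]';python3 s.py; python3 -m handwheel '[0,0.0015,0,0,0,0,0,0,0,0,0,0]';python3 -m handwheel '[0,-0.003,0,0,0,0,0,0,0,0,0,0]';python3 -m handwheel '[0,0.0015,0.0015,0,0,0,0,0,0,0,0,0]';python3 -m handwheel '[0,0,-0.003,0,0,0,0,0,0,0,0,0]';python3 s.py
```

```text
t: 11.7
tool_pos: [0.5447, 0.1513, 0.1144]
tool_rot: [-2.216, -2.094, -0.138]
contact_force: [0.4, -0.4, -0.5]
opening: 0.0369
11.70 grasp [0.5446 0.1489 0.1329] rod? [0.5446 0.1489 0.133 ] err tool xyz [ 0.  0. -0.] F [ 0.388  -0.4205 -0.4787] Ftool [-0.4551  0.4128  0.423 ] M [-0.049   0.0292  0.0267]
 tx [0.0566 0.9903 0.1268] tz [ 0.0039  0.1268 -0.9919]
t: 12.0
tool_pos: [0.544, 0.1414, 0.1131]
tool_rot: [-2.216, -2.094, -0.138]
contact_force: [0.2, 0.2, -0.9]
opening: 0.0366
12.00 grasp [0.544  0.139  0.1316] rod? [0.5441 0.139  0.1317] err tool xyz [ 0.      0.0001 -0.0001] F [ 0.2344  0.1987 -0.9061] Ftool [0.0951 0.2258 0.9249] M [-0.0937  0.0124 -0.0509]
 tx [0.0565 0.9903 0.1268] tz [ 0.0038  0.1268 -0.9919]
t: 12.2
tool_pos: [0.5458, 0.142, 0.1133]
tool_rot: [-2.216, -2.094, -0.138]
contact_force: [0.2, 0.3, -0.4]
opening: 0.0365
t: 12.4
tool_pos: [0.5424, 0.1422, 0.1133]
tool_rot: [-2.215, -2.095, -0.138]
contact_force: [1.0, 0.6, -0.2]
opening: 0.0366
t: 12.6
tool_pos: [0.5441, 0.1423, 0.1115]
tool_rot: [-2.215, -2.094, -0.138]
contact_force: [0.1, -0.1, 0.2]
opening: 0.036
t: 12.8
tool_pos: [0.5445, 0.1418, 0.1153]
tool_rot: [-2.216, -2.095, -0.139]
contact_force: [0.5, -0.5, 0.2]
opening: 0.0365
12.80 grasp [0.5444 0.1394 0.1338] rod? [0.5441 0.1394 0.1318] err tool xyz [-0.0003 -0.0003  0.0021] F [ 0.524  -0.4761  0.2294] Ftool [-0.4131  0.5493 -0.2855] M [-0.0947 -0.0443 -0.006 ]
 tx [0.0558 0.9903 0.1271] tz [ 0.0048  0.1271 -0.9919]
```

```bash
python3 -m handwheel '[-0.005,0.0003,0.0014,0,0,0,-0.005,0,0,0,0,0,0,0,0,0,0,0]'; python3 s.py; python3 -m handwheel '[-0.005,0,0,0,0,0,-0.005,0,0,0,0,0,0,0,0,0,0,0]';python3 s.py; python3 -m handwheel '[-0.005,0,0,0,0,0,-0.005,0,0,0,0,0,0,0,0,0,0,0]';python3 s.py;python3 -m handwheel '[-0.005,0,0,0,0,0,-0.005,0,0,0,0,0,0,0,0,0,0,0]';python3 s.py
```

```text
t: 13.1
tool_pos: [0.5437, 0.1314, 0.1117]
tool_rot: [-2.216, -2.093, -0.137]
contact_force: [-0.1, -0.7, 0.0]
opening: 0.0363
13.10 grasp [0.5436 0.129  0.1303] rod? [0.5435 0.129  0.1304] err tool xyz [ 0.     -0.     -0.0002] F [-0.1455 -0.6829  0.0474] Ftool [-0.6785 -0.1067 -0.1341] M [-0.097  -0.0752 -0.0332]
 tx [0.0568 0.9903 0.1268] tz [ 0.0035  0.1268 -0.9919]
t: 13.4
tool_pos: [0.5432, 0.1215, 0.1106]
tool_rot: [-2.216, -2.094, -0.138]
contact_force: [0.1, 0.5, -0.3]
opening: 0.0365
13.40 grasp [0.5432 0.1192 0.1292] rod? [0.543  0.1192 0.1292] err tool xyz [-0.     -0.0001  0.    ] F [ 0.1255  0.5246 -0.3485] Ftool [0.4825 0.0968 0.4127] M [ 0.002   0.0185 -0.0128]
 tx [0.0566 0.9903 0.1268] tz [ 0.0039  0.1268 -0.9919]
t: 13.7
tool_pos: [0.5427, 0.1117, 0.1094]
tool_rot: [-2.216, -2.094, -0.138]
contact_force: [0.3, -1.1, 0.3]
opening: 0.0362
13.70 grasp [0.5426 0.1093 0.128 ] rod? [0.5425 0.1093 0.1279] err tool xyz [-0.     -0.0001  0.0001] F [ 0.2555 -1.1163  0.2804] Ftool [-1.0554  0.3174 -0.4187] M [-0.0625 -0.0183  0.0085]
 tx [0.0565 0.9903 0.1268] tz [ 0.004   0.1268 -0.9919]
t: 14.0
tool_pos: [0.5421, 0.1018, 0.1081]
tool_rot: [-2.216, -2.094, -0.138]
contact_force: [0.4, 0.2, -1.0]
opening: 0.0367
14.00 grasp [0.542  0.0994 0.1267] rod? [0.542  0.0994 0.1266] err tool xyz [-0.     -0.0001  0.    ] F [ 0.3973  0.1662 -1.0448] Ftool [0.0546 0.3908 1.0589] M [-0.1433 -0.0117  0.0529]
 tx [0.0565 0.9903 0.1268] tz [ 0.0039  0.1268 -0.9919]
```

```bash
python3 -m handwheel '[-0.005,0,0,0,0,0,-0.005,0,0,0,0,0,-0.01,0,0,0,0,0,-0.01,0,0,0,0,0,-0.02,0,0,0,0,0,-0.02,0,0,0,0,0,0,0,0,0,0,0]'; python3 s.py
python3 - <<'E'
from h import *
im,d=shot("side"); cv2.imwrite("pics/off.png",cv2.resize(im[150:290,180:350,::-1],None,fx=4,fy=4,interpolation=2))
E
```

```text
t: 14.7
tool_pos: [0.538, 0.0308, 0.0989]
tool_rot: [-2.219, -2.091, -0.137]
contact_force: [0.1, 0.3, -1.0]
opening: 0.0362
14.70 grasp [0.5379 0.0285 0.1174] rod? [0.5382 0.0285 0.1176] err tool xyz [ 0.      0.0003 -0.0001] F [ 0.0882  0.3333 -1.0434] Ftool [0.2033 0.0724 1.0775] M [-0.0641  0.0063  0.0041]
 tx [0.0588 0.9902 0.1265] tz [ 0.0036  0.1265 -0.992 ]
```

View pics/off.png

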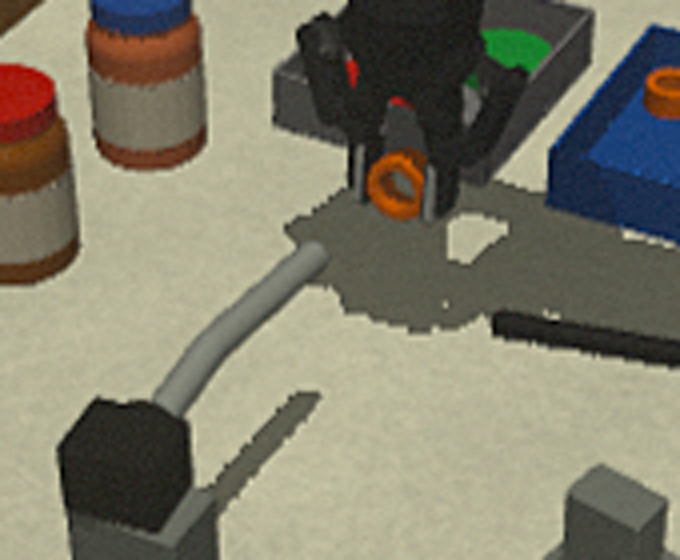

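The core is off the rod and held level with it: the ring is at (397,187) in the crop, well clear of the tip at (315,255), and nothing else looks touched. Now I lift, level the tool and travel to the tray.

```bash
python3 -m handwheel '[0,0,-0.015,0,-3.6,-1.7,0,0,-0.02,0,-3.7,-1.6,0,0,-0.02,0,0,0,0,0,0,0,0,0]'; python3 s.py;  python3 -m handwheel '[-0.02,-0.01,0,0,0,0,-0.025,-0.015,0,0,0,0,-0.025,-0.015,0,0,0,0,-0.025,-0.015,0,0,0,0,-0.025,-0.015,0,0,0,0,-0.025,-0.015,0,0,0,0,-0.025,-0.015,0,0,0,0,-0.025,-0.015,0,0,0,0,-0.02,-0.008,0,0,0,0,-0.015,0,0,0,0,0,0,0,0,0,0,0,0,0,0,0,0,0]'; python3 s.py
```

```text
t: 15.15
tool_pos: [0.5404, 0.0306, 0.1579]
tool_rot: [2.215, 2.221, 0.008]
contact_force: [-0.3, 0.6, 0.2]
opening: 0.0366
15.15 grasp [0.5403 0.0306 0.1766] rod? [0.5383 0.0306 0.1178] err tool xyz [ 0.     -0.0024  0.0587] F [-0.2802  0.6009  0.1788] Ftool [ 0.6016 -0.2773 -0.1809] M [-0.0031 -0.011  -0.0119]
 tx [-0.0027  1.     -0.0001] tz [ 0.0074 -0.0001 -1.    ]
t: 16.35
tool_pos: [0.4157, -0.2, 0.1536]
tool_rot: [-2.22, -2.222, -0.002]
contact_force: [-0.2, 0.3, -0.5]
opening: 0.0361
16.35 grasp [ 0.4157 -0.2     0.1723] rod? [ 0.5261 -0.2     0.0883] err tool xyz [-0.0002  0.1104  0.084 ] F [-0.1899  0.308  -0.5282] Ftool [ 0.3076 -0.1896  0.5285] M [0.0234 0.0612 0.0033]
 tx [-0.0012  1.      0.0012] tz [ 0.0002  0.0012 -1.    ]
```

Next I lower to TCP z≈0.012, then feel for the floor.

```bash
python3 -m handwheel '[0,0,0.03,0,0,0,0,0,0.03,0,0,0,0,0,0.03,0,0,0,0,0,0.025,0,0,0,0,0,0.015,0,0,0,0,0,0.009,0,0,0,0,0,0,0,0,0,0,0,0,0,0,0]'; python3 -m handwheel '[0,0,0.0015,0,0,0,0,0,0,0,0,0]'; python3 -m handwheel '[0,0,0.0015,0,0,0,0,0,0,0,0,0]'; python3 -m handwheel '[0,0,0.001,0,0,0,0,0,0,0,0,0]'
```

```text
t: 17.15
tool_pos: [0.4163, -0.2003, 0.0158]
tool_rot: [2.218, 2.223, 0.001]
contact_force: [0.6, 0.4, 0.2]
opening: 0.0367
t: 17.35
tool_pos: [0.4163, -0.2007, 0.0146]
tool_rot: [2.218, 2.222, 0.001]
contact_force: [0.2, -0.8, -0.5]
opening: 0.0365
t: 17.55
tool_pos: [0.4157, -0.2004, 0.0123]
tool_rot: [2.219, 2.222, 0.001]
contact_force: [-1.0, 0.4, 0.3]
opening: 0.0364
t: 17.75
tool_pos: [0.4155, -0.2003, 0.011]
tool_rot: [2.22, 2.223, 0.001]
contact_force: [0.5, 0.3, -0.2]
opening: 0.0367
```

```bash
for i in 1; do python3 -m handwheel '[0,0,0.0015,0,0,0,0,0,0,0,0,0]'; python3 -m handwheel '[0,0,0.0015,0,0,0,0,0,0,0,0,0]'; python3 -m handwheel '[0,0,0.001,0,0,0,0,0,0,0,0,0]'; python3 -m handwheel '[0,0,0.001,0,0,0,0,0,0,0,0,0]'; done
```

```text
t: 17.95
tool_pos: [0.4154, -0.2002, 0.0094]
tool_rot: [-2.22, -2.223, -0.001]
contact_force: [0.4, -0.3, 0.8]
opening: 0.0366
t: 18.15
tool_pos: [0.4154, -0.2002, 0.0079]
tool_rot: [-2.22, -2.223, -0.001]
contact_force: [-0.5, 0.3, -0.4]
opening: 0.036
t: 18.35
tool_pos: [0.4155, -0.2003, 0.007]
tool_rot: [2.22, 2.223, 0.001]
contact_force: [1.0, -0.3, -0.8]
opening: 0.0368
t: 18.55
tool_pos: [0.4158, -0.2004, 0.0063]
tool_rot: [2.219, 2.223, 0.001]
contact_force: [-0.4, 0.1, 1.0]
opening: 0.0364
```

```bash
python3 -m handwheel '[0,0,0.0008,0,0,0,0,0,0,0,0,0]'; python3 -m handwheel '[0,0,0.0006,0,0,0,0,0,0,0,0,0]'; python3 -m handwheel '[0,0,0,0,0,0,0,0,0,0,0,0]' 0.5;  python3 -m handwheel '[0,0,0,0,0,0,0,0,0,0,0,0,0,0,0,0,0,0]' 0.35
```

```text
t: 18.75
tool_pos: [0.4158, -0.2004, 0.0061]
tool_rot: [2.22, 2.223, 0.001]
contact_force: [-2.4, 1.9, 7.1]
opening: 0.0369
t: 18.95
tool_pos: [0.4158, -0.2004, 0.006]
tool_rot: [-2.219, -2.223, -0.0]
contact_force: [-4.2, 3.0, 11.1]
opening: 0.0364
t: 19.15
tool_pos: [0.4157, -0.2004, 0.0047]
tool_rot: [2.219, 2.223, 0.001]
contact_force: [-0.8, -0.6, 1.1]
opening: 0.0428
t: 19.45
tool_pos: [0.4155, -0.2003, 0.0045]
tool_rot: [2.22, 2.223, 0.001]
contact_force: [0.4, -0.2, -1.3]
opening: 0.0552
```

Floor contact, then release. I lift clear, retreat and check.

```bash
python3 -m handwheel '[0,0,-0.005,0,0,0,0,0,-0.01,0,0,0,0,0,-0.02,0,0,0,0,0,-0.04,0,0,0,0,0,-0.05,0,0,0,0,0,-0.05,0,0,0,0,-0.04,-0.02,0,0,0,-0.04,-0.02,0,0,0,0,-0.045,0,0,0,0,0,-0.045,0,0,0,0,0,-0.045,0,0,0,0,0,-0.045,0,0,0,0,0,0,0,0,0,0,0]'; python3 s.py
python3 - <<'E'
from h import *
for n in("top","side"):
    im,d=shot(n,n+"2"); 
    h=cv2.cvtColor(im,cv2.COLOR_RGB2HSV); m=(h[...,0]<20)&(h[...,1]>150)&(h[...,2]>70); P=cloud(n,d)
    m&=(abs(P[...,0]-.425)<.1)&(abs(P[...,1]+.2245)<.11)&(P[...,2]>0)&(P[...,2]<.07)
    k,_,s,c=cv2.connectedComponentsWithStats(m.astype(np.uint8))
    for i in range(1,k):
        if s[i,4]>8: q=P[_==i]; print(n,s[i,4],c[i],np.median(q,0),q[:,2].max())
a=[cv2.imread(f"pics/{n}2.png") for n in("top","side")]
cv2.imwrite("pics/both2.png",cv2.resize(np.vstack([a[0][:300],a[1][100:380]]),None,fx=1,fy=1))
E
```

```text
t: 20.75
tool_pos: [0.355, -0.4247, 0.2002]
tool_rot: [2.223, 2.218, -0.001]
contact_force: [-0.9, 0.3, -0.8]
opening: 0.0556
20.75 grasp [ 0.355  -0.4247  0.2189] rod? [ 0.5142 -0.4247  0.0596] err tool xyz [0.0006 0.1591 0.1594] F [-0.9254  0.2604 -0.7932] Ftool [ 0.2591 -0.9265  0.7925] M [ 0.0302 -0.0166  0.0139]
 tx [ 0.0026  1.     -0.0014] tz [ 0.0004 -0.0014 -1.    ]
top 55 [388.2        231.49090909] [ 0.47434057 -0.27868514  0.02474134] 0.03032669621124014
top 88 [361.43181818 250.60227273] [ 0.41799595 -0.19862713  0.03766612] 0.04647332493800421
side 139 [347.50359712 172.60431655] [ 0.47644629 -0.27267041  0.01961814] 0.027692178737560805
side 145 [359.20689655 190.4       ] [ 0.41666469 -0.19406607  0.02928792] 0.044637509964454765
```

View pics/both2.png

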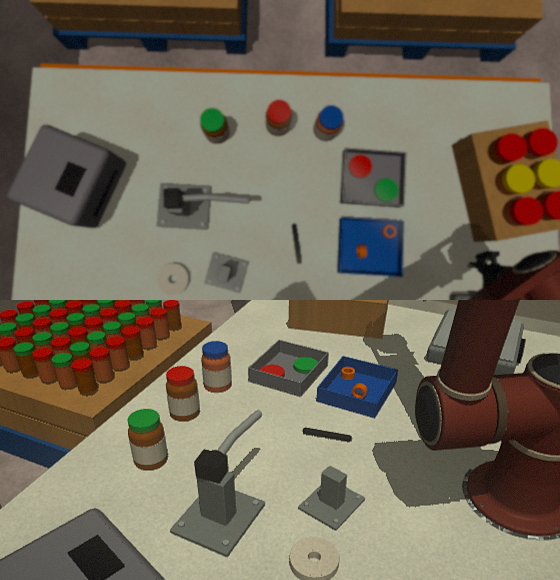

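The core lies in the blue tray, at (361,251) in the top view and (359,390) in the stacked picture. The spare is at (388,231), and the jars, label roll and marker are where they were. I'm handing in.

```bash
python3 -m handwheel '[0,0,0,0,0,0,0,0,0,0,0,0,0,0,0,0,0,0]'; python3 -c "
from h import *
print(ctrl.finish_job())"
```

```text
t: 21.15
tool_pos: [0.3561, -0.4195, 0.2002]
tool_rot: [2.218, 2.224, 0.001]
contact_force: [1.0, -0.0, -0.4]
opening: 0.0555
the job is handed in; nothing more can be done
None
```

The orange core is off the spindle and lying on its side in the blue tray, at about (0.417, −0.197). I handed the job in at 21 s of the 64 s allowed; handing in reports no verdict.

- **Along the rod:** I gripped the core at 20 N, re-centred it by feel, and turned the tool to follow the bend (about 0.13 rad down and 0.05 rad sideways). Sideways force readings stayed under 2 N once it was centred. Closing the grip briefly read about 4 N near the pivot, where the limit is roughly 24 N. I never read the spindle's deflection itself; it is inferred from these forces, which carry up to about 1 N of noise.
- **Into the tray:** I lowered the core until it touched the floor, which read about 12 N, then opened the fingers.
- **Last checks:** Both final views show the core and the spare in the blue tray. The jars, label roll and marker look unmoved, and the rod is back at rest. The arm is clear of everything.
- **Disagreement:** Probing by feel put the rod about 1 mm to one side of the camera line just after the bend. I corrected for it and nothing else disagreed.

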